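Snap the card reader home in its sloping counter cradle

ROBOT

A 6-joint arm with a two-finger parallel gripper is mounted at the origin on a cart in front of the work surface, level with it; the furniture and walls round the work are solid. World frame = base frame: x ahead of the robot, y to its left, z up, the work surface at z = 0. Lengths are in m, angles in rad, forces in N, time in s.
With the tool pointing down it reaches from about 0.35 to 0.775 m from the base axis. Payload 7.3 kg.
Tool frame: the origin (TCP) lies between the finger pads; the fingertips stand 8 mm ahead of it and the grasp point (between the pads) lies 11 mm behind it (robot.nose_length is the distance from the TCP to the fingertips, in m); z points along the fingers, y is the line along which they close (so a half turn about z gives the same grasp; the last joint's range is limited). The gripper opens to 92 mm and grips with 3 to 60 N. Pads are 19 mm wide; open, the fingers measure 130 mm over their backs; the gripper's body (75 mm by 190 mm) begins 47 mm behind the grasp point.
Start: joints at [-1.377, 0.342, 1.524, -0, 1.275, -0.146], TCP at [0.175, -0.495, 0.235] pointing down, gripper open.
Joint ranges: [-2.53, 2.53], [-0.77, 2.02], [0.04, 2.7], [-1, 4.14], [0.28, 2.66], [-3.11, 3.11]. Speed limits (rad/s): [2.57, 2.57, 3.14, 3.14, 3.14, 3.14].

INTERFACE

Orientations are given as [roll, pitch, yaw] about the fixed x, y, z axes, in that order (R = Rz(yaw) Ry(pitch) Rx(roll)).
In Python, from cell import robot gives the robot as it stands. The module is installed in compiled form; this text tells all that it offers.
- The arm moves only by the shell command python3 -m jog 'ROWS' [FORCE]. ROWS is JSON, a list that holds one entry, the list of rows, each a list of 5 numbers: the gripper's target within -1 to 1 (fully open at 1, half-way at 0, shut at -1), then the shift along the tool's x, y, z in m, then the turn about the tool's z in rad. A call has 1 to 5 rows; each row is the pose to reach, as a shift and turn from the pose commanded when the call began, along the tool's axes at that moment; what a row does not reach only later rows make up. A row lasts 1/12 s, in which the tool goes at most 41.7 mm and 7.16 degrees, less where a joint would pass 70% of its speed; a pose out of reach is approached as far as the arm can. A call with a gripper value outside its range is refused whole. The fingers move at their own pace and stop on an object; FORCE is the grip in N (left out, the last holds). Time passes only in rows, so rows that repeat a pose let the fingers close. It gives the time, the measured TCP pose, the force, the opening and the grip force at its end, in the units of the state.
- robot.observe(): the state, without advancing time (a new reading comes with each control period).
- robot.read_camera(name): name is "scene" or "top"; returns the picture (420x560x3 uint8, red, green, blue); there is no depth.
- robot.camera_model(name): a dict with "camera_matrix" (3x3 intrinsics, pixels), "position" and "attitude" of the camera in the world. Camera axes: x right, y down, z forward; pixel columns grow to the right and rows downward; lengths in m; the calibration is good to about 2 mm. A picture is of the moment at which its call begins. camera_model takes no time and is no camera call.
- robot.hand_in(): hands the job in; it is judged then, once.
The state is a dict: "time": time; "qpos": joint angles; "qvel": joint speeds; "joint_efforts": joint torques, N m; "tool_pos": TCP position; "tool_rot": TCP orientation; "contact_force": force on the tool from outside, world axes, zero at the start; "torque": the same for the moment, N m; "opening": finger opening in m; "grip_force": force on a finger pad.
Only numpy, scipy, OpenCV 4.12 (cv2) and the standard library are available. Lean on these libraries where they do the work, as an engineer would, in place of code of your own. Each camera call takes 0.05 s, during which the arm holds its last target. There are 200 camera calls.

TASK

The card reader in front of the monitor has been left lying on the desk: put it back in its sloping counter cradle, keys facing out and the screen end at the upper end of the slope, and push it squarely home until both snap hooks, the upper and the lower one, have clicked over its edges and it lies fully down. Press firmly but do not force it, let go, and leave the other things on the desk where they stand.

Things in the scene. Friction and masses are not known exactly. Their poses are not given: they have to be found in the camera images.
- card_reader: black hand-held card terminal with a screen and rows of keys, a block 160 mm long (its x), 68 mm wide (its y) and 28 mm thick (its z), about 0.28 kg, loose and flat on the desk, keys up. (Another one, behind the monitor, is not part of the job.) Origin: centre of its underside; z points out of the face with the keys, +x points to the screen end. Grasp it across the 68 mm width.
- reader_face (a point): point on the card reader's upper face, in its middle, 28 mm above the underside; same axes as the reader
- reader_screen_end (a point): point on the card reader's face 60 mm from its middle toward the screen end (20 mm from that end); same axes as the reader
- stand: counter stand fixed to the desk: black foot 150 x 120 mm, grey fork with a level hinge 75 mm up, a telescopic neck and on it the cradle, a black tray open at the top, 162.4 x 70.4 mm inside: 1.2 mm play all round the reader. The long walls with their flared lips reach 24 mm above the tray's floor and 7 mm outside the inner faces, the end walls 20 mm. Origin under the foot's centre.
- cradle_axis (a point): point on the middle axis of the tray, 24 mm above the hinge. x points up the slope, roughly away from the robot; y left across the tray; z squarely out of it: the reader goes in along -z, its axes parallel to these. The tray's floor lies 0 to 12 mm above this point along z: the neck is clamped at another height each time, which is not reported but can be seen, or felt when the reader meets the hooks.
- cradle_tilt (a joint): tilt of the cradle about its stiff level hinge, rad; 0 would be level, at the start 0.40 to 0.55 (the slope faces the robot). The hinge holds by friction and gives way at about 6 N m.
- upper_hook (a joint): snap hook at the tray's upper end, a sprung grey strip 22 mm wide; angle in rad: 0 at rest, about 0.1 while the reader's end holds it outward, 0 again once clicked over the face. Its nose reaches 3.5 mm over the reader's end, underside 28.8 mm above the tray's floor; a lead-in slope, 30 degrees from the push direction, goes on up to 45 mm. Spreading it takes 5 to 9 N, sliding on 2 N.
- lower_hook (a joint): the same for the equal hook at the lower end. The reader's underside meets both lead-in slopes 37 mm above the tray's floor, the hooks are fully spread at 31 mm and click over its face within 1 mm of fully down. They seldom give at the same instant: a reader held lightly by its sides swivels between the fingers. Fingers at its sides meet the tray's lips, so the last part is pressed from above.
- spring_pad (a joint): sprung contact pad in the tray's floor, 45 mm down the slope from its middle, 26 x 46 mm with brass strips; m: 0 when free (4 mm proud of the floor), 0.004 when pressed flush, about 0.003 under a reader held by both hooks. It pushes up with 3 to 6.5 N: an end whose hook has not clicked rises again when let go.
- thread_cone: dark blue cone of thread, 57 mm wide, 112 mm tall, standing; bystander; origin under its centre
- green_spool: small green spool of thread, 32 mm wide, 44 mm tall, standing; bystander; origin under its centre
- blue_spool: small blue spool of thread, 32 mm wide, 40 mm tall, standing; bystander; origin under its centre
- stapler: red and black stapler, 36 x 146 x 54 mm; bystander; origin under its centre
- pen_cup: white square cup with pens, 65 x 65 mm, 153 mm tall with the pens; bystander; origin under its centre
- glue_stick: white and orange glue stick, 26 mm wide, 89 mm tall, standing; bystander; origin under its centre

How it is judged:
At the end, for the whole second after the job is handed in: The reader lies in the cradle's tray, keys out and screen end up the slope, centred within 4 mm and parallel to the tray within 0.03 rad, both hooks sprung back over its edges (each under 0.03 rad) and the sprung pad held down under it (over 2 mm), at rest and let go (value of joint each of upper_hook, lower_hook below 0.03 rad and value of joint spring_pad above 0.002 m and z of reader_face in the frame of cradle_axis between 0.0255 and 0.0435 m and x of reader_face in the frame of cradle_axis between -0.004 and 0.004 m and y of reader_face in the frame of cradle_axis between -0.004 and 0.004 m and x of reader_screen_end in the frame of cradle_axis above 0.055 m and angle between the z axis of card_reader and the z axis of cradle_axis, either way round below 0.03 rad and linear speed of card_reader below 0.02 m/s); the robot touches nothing.
It fails at once if the reader is forced into the cradle: more than 80 N between the reader and the stand (contact force between card_reader and stand above 80 N).
It fails at once if one of the bystanders is shoved by more than 40 mm or knocked over (distance of any of thread_cone, green_spool, blue_spool, stapler, pen_cup, glue_stick from where it was at the start of the episode above 0.04 m or angle between any of thread_cone, pen_cup, green_spool, blue_spool, glue_stick's own z axis and vertical above 0.6 rad).
It also fails if it takes over 54 s, if anything falls off the work surface, if the arm or the gripper's body presses on something with over 40 N, if the wrist force passes 120 N, or if a joint passes its speed limit or range.

## Working session

There is one attempt and no reset: what is moved stays moved. The work goes in short steps, Python scripts to look and compute and a shell command to move; the robot and the scene stay as the last step left them, time stands still between calls to the robot, and variables do not carry over. Pictures are saved under pics/ and viewed, at most 10 in all, crops included, and the job is handed in when it is done.

```bash
mkdir -p pics; python3 - <<'E'
from cell import robot
import cv2
for n in("scene","top"):
    im=robot.read_camera(n); cv2.imwrite(f"pics/{n}0.png",cv2.resize(im[:,:,::-1],(784,588),interpolation=cv2.INTER_CUBIC)); cv2.imwrite(f"{n}0raw.png",im[:,:,::-1])
    print(robot.camera_model(n))
print(robot.observe())
E
```

```text
{'camera_matrix': array([[535.33787728,   0.        , 284.39174736],
       [  0.        , 535.33787728, 210.42457742],
       [  0.        ,   0.        ,   1.        ]]), 'position': array([-0.00530632,  0.5545323 ,  0.80013575]), 'attitude': array([-2.20851344, -0.01263385, -2.43458487])}
{'camera_matrix': array([[537.10852677,   0.        , 281.22111934],
       [  0.        , 537.10852677, 210.62157561],
       [  0.        ,   0.        ,   1.        ]]), 'position': array([ 0.46327287, -0.16655865,  1.42233991]), 'attitude': array([-3.06009434e+00, -1.61762486e-03, -1.56286913e+00])}
{'time': 0.1, 'qpos': array([-1.37699755e+00,  3.42670378e-01,  1.52486325e+00,  2.88979981e-05,
        1.27539749e+00, -1.46045275e-01]), 'qvel': array([-1.11139023e-03, -2.77821282e-04, -2.36190615e-03,  8.00580818e-05,
       -3.92968642e-04, -3.57785929e-04]), 'joint_efforts': array([ 2.36469292e-03, -4.32005703e+01, -2.44693100e+01,  7.19768484e-02,
        5.27594984e-02, -3.11957137e-05]), 'tool_pos': array([ 0.17494731, -0.49465028,  0.23412578]), 'tool_rot': array([-3.14027246e+00, -2.22123028e-04,  3.39835474e-01]), 'contact_force': array([-0.02660887,  0.13544354,  1.10409494]), 'torque': array([ 0.0401709 ,  0.0024682 , -0.04769845]), 'grip_force': 0.0, 'opening': 0.09184108272407593}
```

View pics/scene0.png

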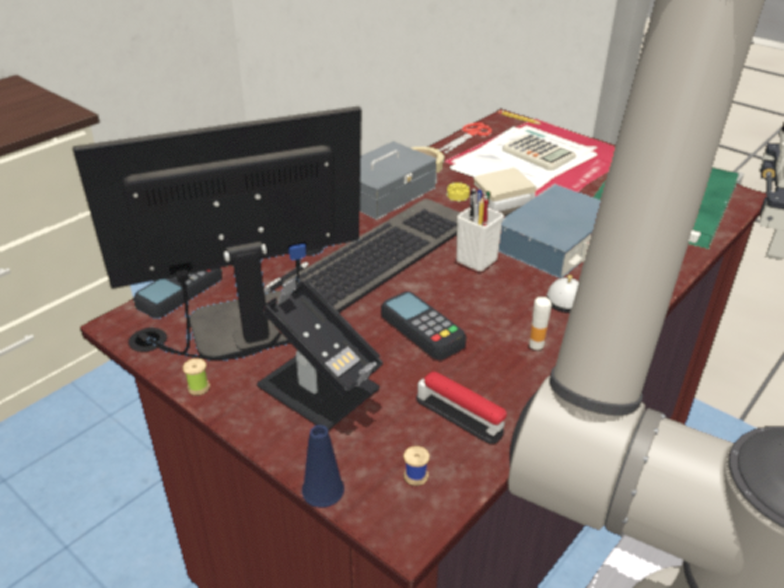

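View pics/top0.png

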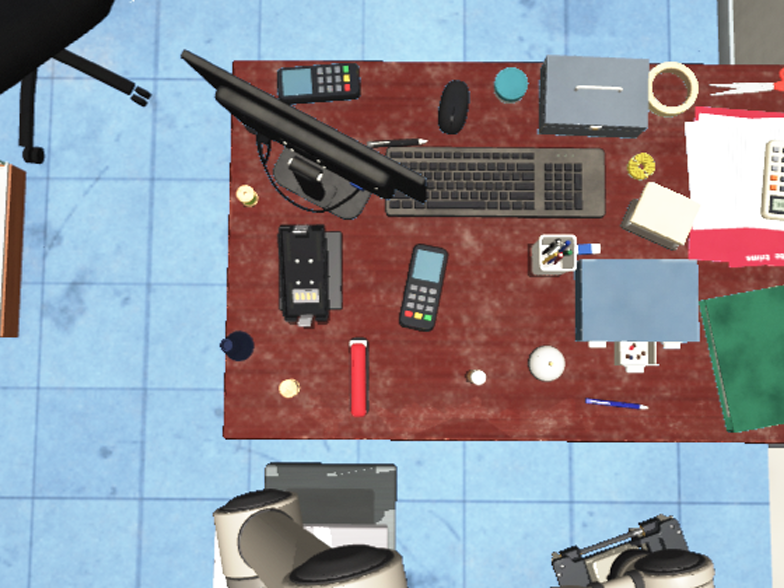

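The scene view shows the reader near (424,322), keys up with the screen end away from the robot. The stand is near (320,350), sloping towards the robot. In the top view the reader is near (423,287) and the tray near (305,272), with nothing between them. Next I'll measure the reader and take close crops of the stand.

```bash
cat > h.py <<'E'
import numpy as np, cv2
from cell import robot
from scipy.spatial.transform import Rotation as R
M={n:robot.camera_model(n) for n in("scene","top")}
def ray(n,p):
    m=M[n]; d=R.from_euler('xyz',m["attitude"]).as_matrix()@np.linalg.inv(m["camera_matrix"])@[p[0],p[1],1.]
    return m["position"],d/np.linalg.norm(d)
def cast(n,p,z):
    o,d=ray(n,p); return o+d*(z-o[2])/d[2]
def tri(ps,pt):
    o1,d1=ray("scene",ps);o2,d2=ray("top",pt)
    s=np.linalg.lstsq(np.c_[d1,-d2],o2-o1,rcond=None)[0]
    a,b=o1+s[0]*d1,o2+s[1]*d2; return (a+b)/2,np.linalg.norm(a-b)
def proj(n,P):
    m=M[n]; v=m["camera_matrix"]@(R.from_euler('xyz',m["attitude"]).as_matrix().T@(np.asarray(P)-m["position"])); return v[:2]/v[2]
E
python3 - <<'E'
from h import *
t=cv2.imread("top0raw.png"); s=cv2.imread("scene0raw.png")
# reader in top
x0,y0=275,165; c=t[y0:245,x0:330]; g=c.astype(int)
red=g[:,:,2]-g[:,:,0]
m=(red<25).astype(np.uint8)
cs=max(cv2.findContours(m,cv2.RETR_EXTERNAL,cv2.CHAIN_APPROX_NONE)[0],key=cv2.contourArea)
r=cv2.minAreaRect(cs); b=cv2.boxPoints(r)+[x0,y0]; print(r,cv2.contourArea(cs)); 
B=np.array([cast("top",p,.02)[:2] for p in b]); print(B.round(4),B.mean(0)); print(np.linalg.norm(B-np.roll(B,1,0),axis=1))
a=cv2.resize(s[190:310,180:280],(396,475),interpolation=cv2.INTER_CUBIC)  # 3.96
b=cv2.resize(t[150:245,190:260],(396,537),interpolation=cv2.INTER_CUBIC)  # 5.657
o=np.zeros((540,800,3),np.uint8); o[:475,:396]=a; o[:537,402:798]=b
o=np.clip((o/255.)**.6*255,0,255).astype(np.uint8)
cv2.imwrite("pics/crop.png",o)
E
```

```text
((26.865385055541992, 40.17307662963867), (25.69120979309082, 60.40376281738281), 11.309932708740234) 1448.0
[[ 0.5212 -0.1739]
 [ 0.6775 -0.2039]
 [ 0.6646 -0.2703]
 [ 0.5085 -0.2397]] [ 0.59295409 -0.22198896]
[0.06702989 0.15916805 0.06763919 0.15905903]
```

View pics/crop.png

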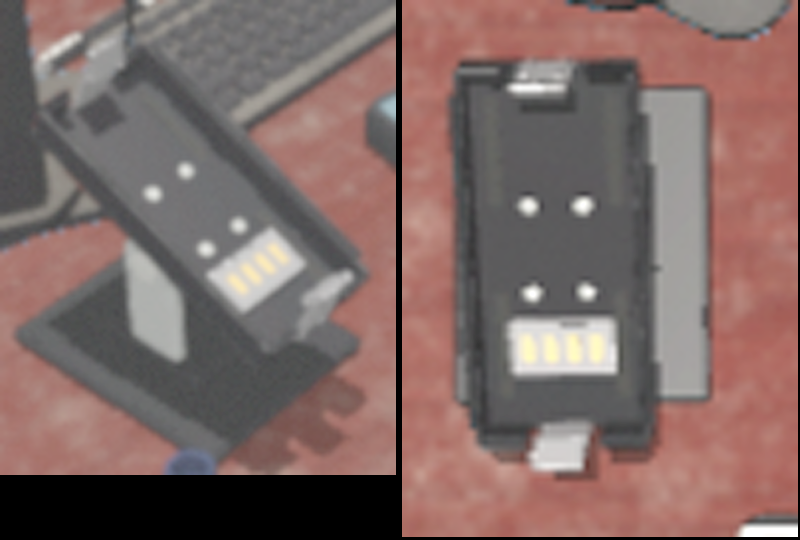

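The crop shows the tray in both views: four screws, the brass pad at the lower end and both hooks. I'll triangulate the screws and brass strips from blob centroids.

```bash
cat > tray.py <<'E'
from h import *
t=cv2.imread("top0raw.png"); s=cv2.imread("scene0raw.png")
S=lambda x,y:np.array([180+(x+.5)/3.96-.5,190+(y+.5)/3.958-.5])
T=lambda x,y:np.array([190+(x-402+.5)/5.657-.5,150+(y+.5)/5.653-.5])
def cen(im,p,r=3):
    g=im.min(2).astype(float); 
    for _ in range(4):
        x,y=np.round(p).astype(int); w=g[y-r:y+r+1,x-r:x+r+1]; w=np.clip(w-np.median(w)-15,0,None)
        Y,X=np.mgrid[y-r:y+r+1,x-r:x+r+1]; q=np.array([(w*X).sum(),(w*Y).sum()])/w.sum()
        p=q
    return p
sc=[(152,193),(186,171),(206,249),(238,226)]; tp=[(528,206),(583,205),(532,293),(586,292)]
P=[]
for a,b in zip(sc,tp):
    A,B=cen(s,S(*a)),cen(t,T(*b)); X,e=tri(A,B); P.append(X); print(X.round(4),round(e,4),(A-S(*a)).round(1),(B-T(*b)).round(1))
print("pad",tri(S(256,271),T(563,347)))
# other points, by eye: pad corners and tray corners (wall tops)
for n,a,b in [("padL",(207,276),(511,377)),("padTop",(272,230),(614,319)),("padbot",(240,312),(511,377)),("padleft",(207,270),(508,320)),("padright",(305,265),(617,375))]:
    print(n,tri(S(*a),T(*b)))
P=np.array(P); ux=(P[0]+P[1]-P[2]-P[3])/2; uy=(P[0]-P[1]+P[2]-P[3])/2
print("mean",P.mean(0),"len",np.linalg.norm(ux),np.linalg.norm(uy),"tilt",np.arctan2(ux[2],np.hypot(*ux[:2])),"yaw",np.arctan2(ux[1],ux[0]),"yaw from y",np.arctan2(-uy[0],uy[1]))
E
python3 tray.py
```

```text
[0.6297 0.003  0.1119] 0.0 [0.1 0.1] [ 0.  -0.1]
[ 0.63   -0.0207  0.1125] 0.0 [-0.1 -0.2] [-0.1  0. ]
[0.5931 0.0027 0.0955] 0.0001 [-0.  -0.1] [-0.  0.]
[ 0.5938 -0.0213  0.0953] 0.0005 [ 0.1 -0.2] [ 0.1 -0.1]
pad (array([ 0.57046201, -0.01003297,  0.08532348]), np.float64(0.00029934884009591537))
padL (array([0.56337588, 0.01686673, 0.10262797]), np.float64(0.020123402506029196))
padTop (array([ 0.58207484, -0.03329485,  0.09112094]), np.float64(0.0008857882568412335))
padbot (array([0.55782807, 0.01365457, 0.08130952]), np.float64(0.001714856880719806))
padleft (array([0.58140953, 0.0131815 , 0.09504914]), np.float64(0.00039400989506471604))
padright (array([ 0.55863457, -0.03356501,  0.08062977]), np.float64(0.0004116824943931565))
mean [ 0.61166172 -0.00907272  0.10380676] len 0.04009815619110601 0.023840678128341244 tilt 0.431461761965393 yaw 0.01416319803022507 yaw from y 0.02254395629266017
```

```bash
cat > go.py <<'E'
import sys
from h import *
x,y,z,yaw=map(float,sys.argv[1:5]); o=robot.observe(); r=R.from_euler('xyz',o["tool_rot"])
d=r.inv().apply(np.array([x,y,z])-o["tool_pos"]); t=-(yaw-o["tool_rot"][2])
print("t",round(o["time"],2),"pos",o["tool_pos"].round(4),"rot",o["tool_rot"].round(3),"shift",d.round(4),"turn",round(t,3),"F",o["contact_force"].round(1),"open",round(o["opening"],4),"grip",round(o["grip_force"],1))
E
python3 go.py 0.6146 -0.2262 0.20 -0.19
```

```text
t 0.1 pos [ 0.1749 -0.4947  0.2341] rot [-3.14 -0.    0.34] shift [ 0.504  -0.1065  0.0344] turn 0.53 F [-0.   0.1  1.1] open 0.0918 grip 0.0
```

```bash
python3 -m jog '[[[1,0.504,-0.1065,0.03,0.53],[1,0.504,-0.1065,0.03,0.53],[1,0.504,-0.1065,0.03,0.53],[1,0.504,-0.1065,0.03,0.53],[1,0.504,-0.1065,0.03,0.53]]]' 20; python3 go.py 0.6146 -0.2262 0.20 -0.19
```

```text
time: 0.52
tool_pos: [0.3389, -0.3951, 0.2233]
tool_rot: [-3.142, 0.001, -0.197]
contact_force: [0.7, -0.7, 0.8]
opening: 0.092
grip_force: 0.0
t 0.52 pos [ 0.3389 -0.3951  0.2233] rot [-3.142e+00  1.000e-03 -1.970e-01] shift [ 0.2373 -0.2196  0.0232] turn -0.007 F [ 0.7 -0.7  0.8] open 0.092 grip 0.0
```

```bash
python3 -m jog '[[[1,0.237,-0.22,0.02,0],[1,0.237,-0.22,0.02,0],[1,0.237,-0.22,0.02,0],[1,0.237,-0.22,0.02,0],[1,0.237,-0.22,0.02,0]]]'; python3 -m jog '[[[1,0.08,-0.075,0.01,0],[1,0.08,-0.075,0.01,0],[1,0.08,-0.075,0.01,0],[1,0.08,-0.075,0.01,0],[1,0.08,-0.075,0.01,0]]]'; python3 go.py 0.6146 -0.2262 0.05 -0.19
```

```text
time: 0.93
tool_pos: [0.5159, -0.2843, 0.2103]
tool_rot: [-3.141, 0.001, -0.19]
contact_force: [0.2, -1.2, 0.1]
opening: 0.0917
grip_force: 0.0
time: 1.35
tool_pos: [0.6077, -0.226, 0.1994]
tool_rot: [-3.141, 0.002, -0.187]
contact_force: [0.1, -0.7, -0.3]
opening: 0.0919
grip_force: 0.0
t 1.35 pos [ 0.6077 -0.226   0.1994] rot [-3.141e+00  2.000e-03 -1.870e-01] shift [ 0.0071 -0.001   0.1493] turn 0.003 F [ 0.1 -0.7 -0.3] open 0.0919 grip 0.0
```

```bash
python3 -m jog '[[[1,0.007,-0.001,0.149,0],[1,0.007,-0.001,0.149,0],[1,0.007,-0.001,0.149,0],[1,0.007,-0.001,0.149,0],[1,0.007,-0.001,0.149,0]]]'; python3 go.py 0.6146 -0.2262 0.013 -0.19; python3 - <<'E'
from h import *
out=[]
for n,P in(("scene",[.6,-.22,.03]),("top",[.6,-.22,.03])):
    im=robot.read_camera(n)[:,:,::-1]; x,y=proj(n,P).astype(int); print(x,y)
    out.append(cv2.resize(im[max(0,y-60):y+60,x-50:x+50],(400,480),interpolation=cv2.INTER_CUBIC))
cv2.imwrite("pics/pre.png",np.hstack(out))
E
```

```text
time: 1.77
tool_pos: [0.6096, -0.2272, 0.0455]
tool_rot: [-3.139, 0.012, -0.192]
contact_force: [-0.8, 0.1, -0.8]
opening: 0.0922
grip_force: 0.0
t 1.77 pos [ 0.6096 -0.2272  0.0455] rot [-3.139  0.012 -0.192] shift [ 0.0051 -0.0018  0.0324] turn -0.002 F [-0.8  0.1 -0.8] open 0.0922 grip 0.0
298 225
301 201
```

View pics/pre.png

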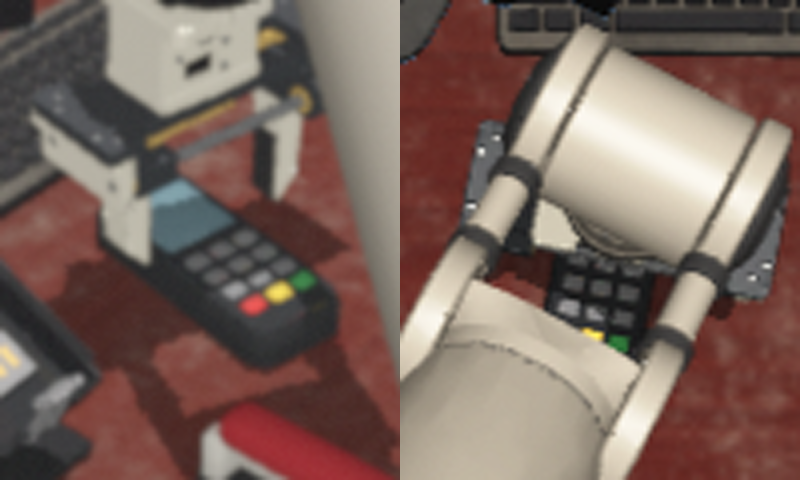

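The fingers straddle the reader beside the screen (left crop, about (130,215) and (285,160)). Next: descend and close lightly.

```bash
python3 -m jog '[[[1,0.005,-0.001,0.032,0],[1,0.005,-0.001,0.032,0],[1,0.005,-0.001,0.032,0],[-1,0.005,-0.001,0.032,0],[-1,0.005,-0.001,0.032,0]]]' 5; python3 -m jog '[[[-1,0,0,0,0],[-1,0,0,0,0],[-1,0,0,0,0],[-1,0,0,0,0],[-1,0,0,0,0]]]' 5; python3 go.py 0.6146 -0.2262 0.013 -0.19
```

```text
time: 2.28
tool_pos: [0.6205, -0.2284, 0.0225]
tool_rot: [3.14, -0.004, -0.19]
contact_force: [0.8, -0.1, 1.0]
opening: 0.0825
grip_force: 0.0
time: 2.7
tool_pos: [0.6199, -0.228, 0.021]
tool_rot: [3.141, -0.001, -0.19]
contact_force: [-0.2, 0.6, 6.7]
opening: 0.0677
grip_force: 5.0
t 2.7 pos [ 0.6199 -0.228   0.021 ] rot [ 3.141e+00 -1.000e-03 -1.900e-01] shift [-0.0055 -0.0007  0.008 ] turn -0.0 F [-0.2  0.6  6.7] open 0.0677 grip 5.0
```

```bash
python3 -m jog '[[[1,0,0,0,0],[1,0,0,0,0],[1,0,0,0.008,0],[1,0,0,0.008,0],[1,0,0,0.008,0]]]' 5; python3 -m jog '[[[1,0,0,0,0],[-1,0,0,0,0],[-1,0,0,0,0],[-1,0,0,0,0],[-1,0,0,0,0]]]' 5; python3 -m jog '[[[-1,0,0,0,0],[-1,0,0,0,0],[-1,0,0,0,0]]]' 5
```

```text
time: 3.12
tool_pos: [0.6188, -0.2273, 0.0105]
tool_rot: [-3.141, 0.002, -0.19]
contact_force: [0.1, -0.4, 0.1]
opening: 0.0911
grip_force: 0.0
time: 3.53
tool_pos: [0.6195, -0.2277, 0.0119]
tool_rot: [3.141, -0.0, -0.19]
contact_force: [-0.9, -0.4, 0.3]
opening: 0.0698
grip_force: 0.0
time: 3.78
tool_pos: [0.6195, -0.2277, 0.0119]
tool_rot: [3.141, -0.0, -0.19]
contact_force: [-0.1, -0.0, 0.8]
opening: 0.0682
grip_force: 5.0
```

```bash
python3 -m jog '[[[-1,-0.0015,0,-0.006,0],[-1,-0.003,0,-0.0116,0],[-1,-0.005,0,-0.017,0],[-1,-0.0076,0,-0.0228,0],[-1,-0.010,0,-0.028,0]]]' 5; python3 -m jog '[[[-1,-0.003,0,-0.0055,0],[-1,-0.0065,0,-0.011,0],[-1,-0.010,0,-0.0158,0],[-1,-0.010,0,-0.0158,0],[-1,-0.010,0,-0.0158,0]]]' 5; python3 - <<'E'
from h import *
im=robot.read_camera("scene")[:,:,::-1]
cv2.imwrite("s2.png",im); x,y=298,225
cv2.imwrite("pics/tilt.png",cv2.resize(im[y-70:y+50,x-75:x+65],(700,600),interpolation=cv2.INTER_CUBIC))
E
```

```text
time: 4.2
tool_pos: [0.6094, -0.2258, 0.0406]
tool_rot: [3.141, -0.0, -0.19]
contact_force: [-0.1, 0.1, -2.7]
opening: 0.0677
grip_force: 5.0
time: 4.62
tool_pos: [0.5998, -0.224, 0.056]
tool_rot: [3.141, -0.001, -0.19]
contact_force: [0.4, 0.5, -2.2]
opening: 0.0682
grip_force: 5.0
```

View pics/tilt.png

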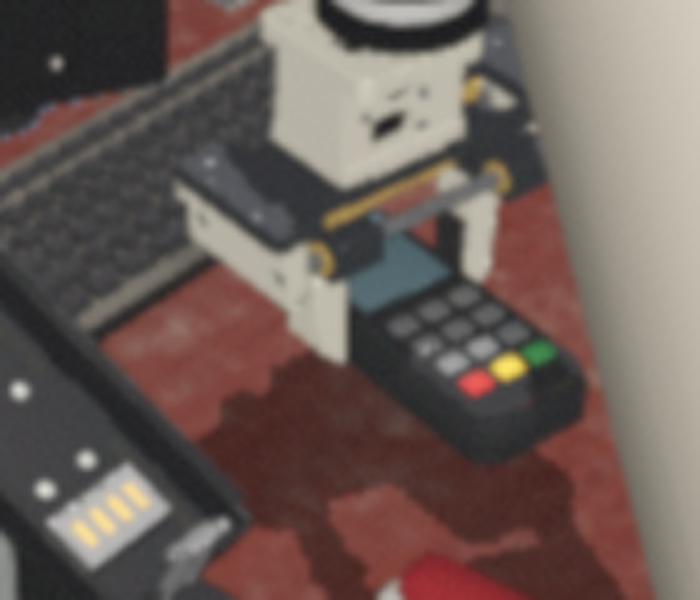

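```bash
python3 - <<'E'
from h import *
g=np.array([.5998,-.224,.056+.011])
for off in(.022,.027):
  for th in(0,.1,.2,.3,.4,.45):
    r=R.from_euler('xyz',[0,-th,-.19])
    f=lambda p:(proj("scene",g+r.apply(np.array(p)-[off,0,.023]))-[223,155])*5
    print(off,th,"corner",f([-.08,.034,0]).round(),"redkey-ish",f([-.06,.02,.028]).round(),"other corner",f([-.08,-.034,.028]).round(), "z",(g+r.apply([-.08-off,0,-.023]))[2].round(4))
E
```

```text
0.022 0 corner [476. 466.] redkey-ish [472. 381.] other corner [594. 356.] z 0.044
0.022 0.1 corner [470. 480.] redkey-ish [472. 395.] other corner [593. 374.] z 0.0339
0.022 0.2 corner [463. 493.] redkey-ish [470. 409.] other corner [589. 391.] z 0.0242
0.022 0.3 corner [455. 503.] redkey-ish [466. 421.] other corner [585. 406.] z 0.0149
0.022 0.4 corner [446. 511.] redkey-ish [462. 432.] other corner [578. 419.] z 0.0061
0.022 0.45 corner [441. 514.] redkey-ish [460. 437.] other corner [575. 425.] z 0.0019
0.027 0 corner [483. 472.] redkey-ish [480. 386.] other corner [602. 362.] z 0.044
0.027 0.1 corner [478. 487.] redkey-ish [479. 402.] other corner [600. 381.] z 0.0334
0.027 0.2 corner [471. 500.] redkey-ish [477. 416.] other corner [597. 398.] z 0.0232
0.027 0.3 corner [462. 511.] redkey-ish [473. 429.] other corner [592. 414.] z 0.0134
0.027 0.4 corner [453. 520.] redkey-ish [469. 441.] other corner [585. 428.] z 0.0041
0.027 0.45 corner [447. 523.] redkey-ish [466. 446.] other corner [581. 434.] z -0.0003
```

The reader lifted level: its lower corner is at crop (490,465), the position expected at zero tilt, so it did not swivel. I'll set it down and re-grip nearer the screen end so its weight swivels it.

```bash
python3 -m jog '[[[-1,0,0,0.02,0],[-1,0,0,0.035,0],[-1,0,0,0.043,0],[-1,0,0,0.044,0],[-1,0,0,0.044,0]]]' 5;  python3 -m jog '[[[1,0,0,0,0],[1,0,0,0,0],[1,0.03,0,0,0],[1,0.03,0,0,0],[1,0.03,0,0,0]]]' 4; python3 -m jog '[[[-1,0,0,0,0],[-1,0,0,0,0],[-1,0,0,0,0],[-1,0,0,0,0],[-1,0,0,0,0]]]' 3;python3 -m jog '[[[-1,0,0,0,0],[-1,0,0,0,0]]]' 3
```

```text
time: 5.08
tool_pos: [0.5997, -0.2238, 0.0111]
tool_rot: [-3.141, 0.001, -0.19]
contact_force: [0.3, -0.4, -2.3]
opening: 0.0681
grip_force: 5.0
time: 5.5
tool_pos: [0.6305, -0.2299, 0.0124]
tool_rot: [3.141, -0.002, -0.19]
contact_force: [-0.1, -0.1, -0.5]
opening: 0.0908
grip_force: 0.0
time: 5.92
tool_pos: [0.6289, -0.2295, 0.0117]
tool_rot: [3.142, 0.0, -0.19]
contact_force: [-1.0, 0.7, 1.0]
opening: 0.0677
grip_force: 3.0
time: 6.08
tool_pos: [0.6289, -0.2296, 0.0118]
tool_rot: [3.142, 0.001, -0.19]
contact_force: [-2.6, 0.4, 2.3]
opening: 0.0676
grip_force: 3.0
```

```bash
python3 -m jog '[[[-1,-0.0015,0,-0.0075,0],[-1,-0.0033,0,-0.015,0],[-1,-0.0055,0,-0.022,0],[-1,-0.0083,0,-0.0293,0],[-1,-0.0083,0,-0.0293,0]]]' 3;  python3 go.py 0 0 0 0 |cut -c1-60; python3 - <<'E'
from h import *
im=robot.read_camera("scene")[:,:,::-1]
x,y=298,225
cv2.imwrite("pics/tilt2.png",cv2.resize(im[y-70:y+50,x-75:x+65],(700,600),interpolation=cv2.INTER_CUBIC))
E
```

```text
time: 6.5
tool_pos: [0.6216, -0.2283, 0.0431]
tool_rot: [3.141, -0.003, -0.19]
contact_force: [-0.4, -0.3, -0.3]
opening: 0.068
grip_force: 3.0
t 6.5 pos [ 0.6216 -0.2283  0.0431] rot [ 3.141e+00 -3.000e-
```

View pics/tilt2.png

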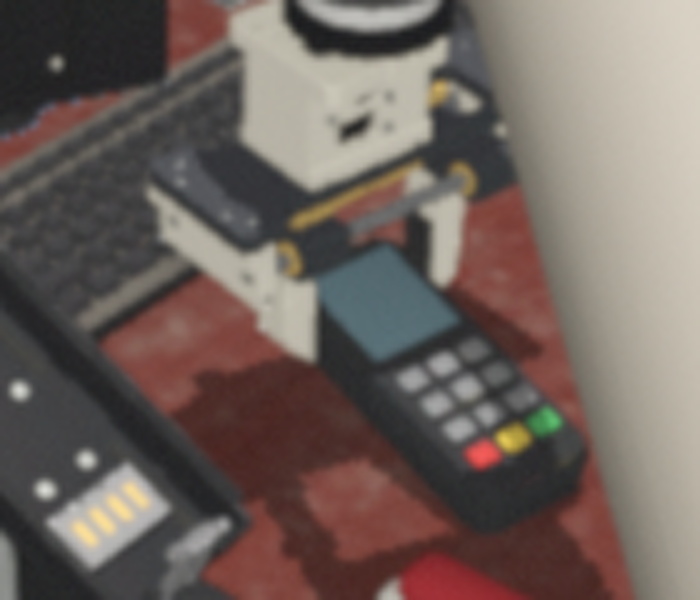

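It is swivelling now: the lower end is on the desk (corner at (490,528)) with the screen end raised. I'll carry on to the full tilt and tighten.

```bash
python3 -m jog '[[[-1,-0.003,0,-0.0065,0],[-1,-0.0065,0,-0.0135,0],[-1,-0.010,0,-0.020,0],[-1,-0.0145,0,-0.026,0],[-1,-0.0145,0,-0.026,0]]]' 3;python3 -m jog '[[[-1,0,0,0,0],[-1,0,0,0,0],[-1,0,0,0,0]]]' 50; python3 -m jog '[[[-1,0,0,-0.015,0],[-1,0,0,-0.03,0],[-1,0,0,-0.045,0],[-1,0,0,-0.06,0],[-1,0,0,-0.06,0]]]' 50;  python3 - <<'E'
from h import *
o=robot.observe(); print(o["tool_pos"],o["contact_force"])
im=robot.read_camera("scene")[:,:,::-1]
cv2.imwrite("s3.png",im)
x,y=298,215
cv2.imwrite("pics/tilt3.png",cv2.resize(im[y-70:y+50,x-75:x+65],(700,600),interpolation=cv2.INTER_CUBIC))
g=o["tool_pos"]+[0,0,.011]
for off in(.05,.057):
  for th in(.3,.4,.45,.5):
    r=R.from_euler('xyz',[0,-th,-.19])
    f=lambda p:(proj("scene",g+r.apply(np.array(p)-[off,0,.023]))-[223,145])*5
    print(off,th,"corner",f([-.08,.034,0]).round(),"othercorner",f([-.08,-.034,.028]).round(), "z",(g+r.apply([-.08-off,0,-.023]))[2].round(4))
E
```

```text
time: 6.97
tool_pos: [0.6066, -0.2254, 0.0686]
tool_rot: [3.141, -0.001, -0.19]
contact_force: [1.1, -0.2, -0.0]
opening: 0.0679
grip_force: 3.0
time: 7.22
tool_pos: [0.6073, -0.2255, 0.0673]
tool_rot: [3.141, -0.001, -0.19]
contact_force: [2.0, -0.3, 4.3]
opening: 0.0676
grip_force: 50.0
time: 7.63
tool_pos: [0.6081, -0.2258, 0.1291]
tool_rot: [3.14, -0.004, -0.19]
contact_force: [0.9, -1.0, -2.0]
opening: 0.0676
grip_force: 50.0
[ 0.60811814 -0.22580512  0.12914869] [ 0.8983273  -0.99338271 -2.04591949]
0.05 0.3 corner [491. 460.] othercorner [625. 360.] z 0.0798
0.05 0.4 corner [479. 473.] othercorner [617. 378.] z 0.0683
0.05 0.45 corner [473. 478.] othercorner [612. 387.] z 0.0629
0.05 0.5 corner [466. 483.] othercorner [606. 394.] z 0.0576
0.057 0.3 corner [501. 472.] othercorner [636. 371.] z 0.0777
0.057 0.4 corner [489. 486.] othercorner [626. 391.] z 0.0656
0.057 0.45 corner [482. 491.] othercorner [621. 399.] z 0.0598
0.057 0.5 corner [475. 496.] othercorner [615. 407.] z 0.0543
```

View pics/tilt3.png

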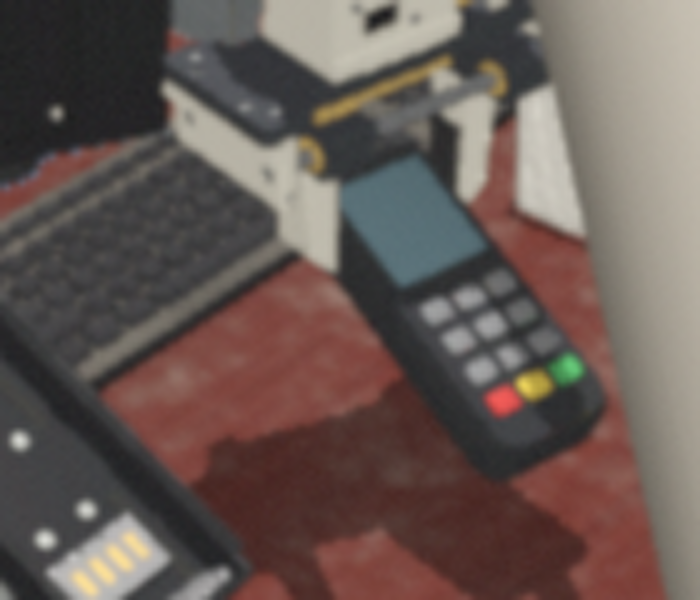

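```bash
cat > held.py <<'E'
from h import *
from scipy.optimize import least_squares
def blobs(im,roi):
    x0,y0,x1,y1=roi; h=cv2.cvtColor(im[y0:y1,x0:x1],cv2.COLOR_BGR2HSV).astype(int); H,S,V=h[...,0],h[...,1],h[...,2]
    out={}
    for n,m in dict(green=(H>50)&(H<75)&(S>110)&(V>60),yellow=(H>20)&(H<32)&(S>140)&(V>110),screen=(H>88)&(H<108)&(S>50)&(V>60)).items():
        k,l,st,c=cv2.connectedComponentsWithStats(m.astype(np.uint8))
        if k>1:
            i=1+np.argmax(st[1:,4]); out[n]=(c[i]+[x0,y0],st[i,4])
    return out
t=cv2.imread("top0raw.png"); bt=blobs(t,(280,165,325,240)); c=np.array([.593,-.222]); y=-.19
ref={}
for n,(p,a) in bt.items():
    q=cast("top",p,.028)[:2]-c; ref[n]=R.from_euler('z',-y).apply([*q,0])+[0,0,.028]; print(n,a,ref[n].round(4))
def held(im,roi,tcp,yaw):
    b=blobs(im,roi); g=np.asarray(tcp)+[0,0,.011]
    f=lambda v,n:proj("scene",g+R.from_euler('xyz',[0,-v[0],yaw]).apply(ref[n]-[v[1],v[2],.023]))
    s=least_squares(lambda v:np.concatenate([f(v,n)-b[n][0] for n in ref if n in b]),[.44,.055,0])
    print({n:b[n][1] for n in b},"tilt,offset,lat",s.x.round(4),"res px",s.fun.round(2))
E
python3 - <<'E'
from held import *
held(cv2.imread("s3.png"),(223,165,350,245),[0.6081,-0.2258,.1291],-.19)
E
```

```text
green 20 [-0.0542 -0.0186  0.028 ]
yellow 6 [-0.0522  0.0043  0.028 ]
screen 410 [ 0.0406 -0.0005  0.028 ]
{'green': np.int32(23), 'yellow': np.int32(27), 'screen': np.int32(447)} tilt,offset,lat [ 4.077e-01  6.090e-02 -2.000e-04] res px [ 0.93 -0.07 -1.21 -0.07  0.29  0.15]
```

```bash
python3 - <<'E'
from h import *
k=.7143
print("near right top",tri((257.5,79),(303.5,141)), "near right bottom",tri((257,174),(300,143)))
print("left top",tri((58,107),(131,37)),"left bot",tri((78,202),(133,40)))
E
python3 go.py .6255 -.0087 .2013 .018
```

```text
near right top (array([ 0.69665421, -0.20522954,  0.36487474]), np.float64(0.018184439544183514)) near right bottom (array([ 0.73315509, -0.21586774,  0.1176583 ]), np.float64(0.010275544398055123))
left top (array([0.89797133, 0.13660305, 0.36301013]), np.float64(0.009002946929014783)) left bot (array([0.94534982, 0.16158409, 0.15391517]), np.float64(0.08786893282953748))
t 7.68 pos [ 0.6075 -0.2255  0.1275] rot [ 3.141e+00 -2.000e-03 -1.900e-01] shift [-0.0232 -0.2162 -0.074 ] turn -0.208 F [ 0.1  0.3 -1.3] open 0.0674 grip 50.0
```

```bash
python3 -m jog '[[[-1,-0.02,0,-0.035,-0.1],[-1,-0.023,0,-0.075,-0.208],[-1,-0.023,-0.03,-0.078,-0.208],[-1,-0.023,-0.06,-0.078,-0.208],[-1,-0.023,-0.09,-0.078,-0.208]]]' 50; python3 go.py .6255 -.0087 .2013 .018
```

```text
time: 8.1
tool_pos: [0.601, -0.1319, 0.2039]
tool_rot: [-3.141, 0.001, 0.016]
contact_force: [0.9, 0.8, -3.6]
opening: 0.0675
grip_force: 50.0
t 8.1 pos [ 0.601  -0.1319  0.2039] rot [-3.141e+00  1.000e-03  1.600e-02] shift [ 0.0265 -0.1228  0.0026] turn -0.002 F [ 0.9  0.8 -3.6] open 0.0675 grip 50.0
```

```bash
python3 -m jog '[[[-1,0.006,-0.03,0.002,0],[-1,0.013,-0.06,0.002,0],[-1,0.02,-0.09,0.002,0],[-1,0.0265,-0.12,0.002,0],[-1,0.0265,-0.12,0.002,0]]]' 50; python3 -m jog '[[[-1,0,0,0,0],[-1,0,0,0,0]]]' 50; python3 go.py .6255 -.0087 .2013 .018;  python3 - <<'E'
from held import *
o=robot.observe()
im=robot.read_camera("scene")[:,:,::-1].copy(); tp=robot.read_camera("top")[:,:,::-1]
cv2.imwrite("s4.png",im)
held(im,(190,120,290,290),o["tool_pos"],o["tool_rot"][2])
a=cv2.resize(im[130:280,170:290],(440,550),interpolation=cv2.INTER_CUBIC); b=cv2.resize(tp[150:250,190:255],(357,550),interpolation=cv2.INTER_CUBIC)
cv2.imwrite("pics/over.png",np.hstack([a,b]))
E
```

```text
time: 8.52
tool_pos: [0.6256, -0.0062, 0.2007]
tool_rot: [-3.139, 0.003, 0.023]
contact_force: [-0.7, -0.5, -1.7]
opening: 0.068
grip_force: 50.0
time: 8.68
tool_pos: [0.6251, -0.0123, 0.2013]
tool_rot: [3.141, 0.002, 0.018]
contact_force: [0.4, -0.1, -1.6]
opening: 0.0673
grip_force: 50.0
t 8.68 pos [ 0.6251 -0.0123  0.2013] rot [3.141e+00 2.000e-03 1.800e-02] shift [ 0.0004 -0.0036 -0.    ] turn 0.0 F [ 0.4 -0.1 -1.6] open 0.0673 grip 50.0
green 20 [-0.0542 -0.0186  0.028 ]
yellow 6 [-0.0522  0.0043  0.028 ]
screen 410 [ 0.0406 -0.0005  0.028 ]
{'green': np.int32(29), 'yellow': np.int32(37), 'screen': np.int32(613)} tilt,offset,lat [ 0.3974  0.0608 -0.0012] res px [ 1.29 -0.46 -1.66  0.32  0.39  0.15]
```

View pics/over.png

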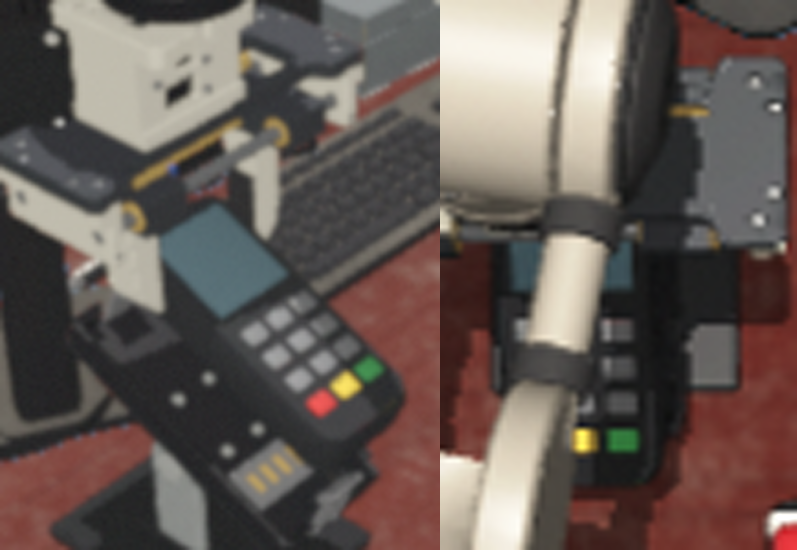

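```bash
python3 -m jog '[[[-1,0.001,-0.0035,0,0],[-1,0.001,-0.0035,0,0],[-1,0.001,-0.0035,0,0]]]' 50; cat > rel.py <<'E'
from held import *
tau=.44; Rt=R.from_euler('xyz',[0,-tau,.018]); F=np.array([.6117,-.0091,.1030])
o=robot.observe(); s=robot.read_camera("scene")[:,:,::-1].copy(); t=robot.read_camera("top")[:,:,::-1].copy()
bs=blobs(s,(190,120,290,290)); b2=blobs(t,(195,195,250,245))
print("tcp",o["tool_pos"].round(4),"t",round(o["time"],2),"F",o["contact_force"].round(1))
for n in("green",):
    if n in bs and n in b2:
        X,e=tri(bs[n][0],b2[n][0]); print(n,"tray coords",Rt.inv().apply(X-F).round(4),"err",round(e,4),"expect",ref[n].round(4),"areas",bs[n][1],b2[n][1])
print("grasp in tray",Rt.inv().apply(o["tool_pos"]+[0,0,.011]-F).round(4))
held(s,(190,120,290,290),o["tool_pos"],o["tool_rot"][2])
E
python3 rel.py
```

```text
time: 9.03
tool_pos: [0.6266, -0.0091, 0.2028]
tool_rot: [3.142, -0.0, 0.017]
contact_force: [-0.3, -0.1, -2.0]
opening: 0.0673
grip_force: 50.0
green 20 [-0.0542 -0.0186  0.028 ]
yellow 6 [-0.0522  0.0043  0.028 ]
screen 410 [ 0.0406 -0.0005  0.028 ]
tcp [ 0.6266 -0.0091  0.2028] t 9.03 F [-0.3 -0.1 -2. ]
green tray coords [-0.0523 -0.0181  0.0995] err 0.0003 expect [-0.0542 -0.0186  0.028 ] areas 30 22
grasp in tray [ 0.0607 -0.0002  0.0939]
{'green': np.int32(30), 'yellow': np.int32(38), 'screen': np.int32(618)} tilt,offset,lat [ 0.3986  0.0607 -0.001 ] res px [ 1.24 -0.5  -1.59  0.37  0.38  0.14]
```

```bash
python3 -m jog '[[[-1,0.003,0,0.007,0],[-1,0.006,0,0.014,0],[-1,0.009,0,0.021,0],[-1,0.0123,0,0.0285,0],[-1,0.0123,0,0.0285,0]]]' 50; python3 -m jog '[[[-1,0,0,0,0]]]'; python3 rel.py
```

```text
time: 9.55
tool_pos: [0.6385, -0.0082, 0.1717]
tool_rot: [-3.141, 0.003, 0.018]
contact_force: [-0.9, 0.1, -2.4]
opening: 0.0674
grip_force: 50.0
time: 9.63
tool_pos: [0.6387, -0.0082, 0.1732]
tool_rot: [-3.141, 0.002, 0.018]
contact_force: [0.4, 0.4, -1.4]
opening: 0.0681
grip_force: 50.0
green 20 [-0.0542 -0.0186  0.028 ]
yellow 6 [-0.0522  0.0043  0.028 ]
screen 410 [ 0.0406 -0.0005  0.028 ]
tcp [ 0.6387 -0.0082  0.1732] t 9.63 F [ 0.4  0.4 -1.4]
green tray coords [-0.0543 -0.0172  0.0689] err 0.0001 expect [-0.0542 -0.0186  0.028 ] areas 30 23
grasp in tray [0.059  0.0004 0.062 ]
{'green': np.int32(30), 'yellow': np.int32(35), 'screen': np.int32(592)} tilt,offset,lat [ 0.3908  0.061  -0.0012] res px [ 1.01 -0.43 -1.32  0.31  0.34  0.12]
```

```bash
python3 -m jog '[[[-1,0.001,0.001,0.002,0],[-1,0.002,0.001,0.004,0],[-1,0.003,0.001,0.006,0],[-1,0.003,0.001,0.0065,0]]]' 60; python3 -m jog '[[[-1,0.001,0,0.002,0],[-1,0.002,0,0.0035,0],[-1,0.002,0,0.0035,0]]]' 60; python3 rel.py|tail -4
```

```text
time: 10.07
tool_pos: [0.6414, -0.0094, 0.1682]
tool_rot: [3.141, 0.001, 0.018]
contact_force: [-5.5, -0.8, 6.2]
opening: 0.0674
grip_force: 60.0
time: 10.32
tool_pos: [0.643, -0.0093, 0.1648]
tool_rot: [3.141, 0.002, 0.018]
contact_force: [-5.5, -0.4, 4.3]
opening: 0.0674
grip_force: 60.0
tcp [ 0.643  -0.0093  0.1648] t 10.32 F [-5.5 -0.4  4.3]
green tray coords [-0.0533 -0.0178  0.061 ] err 0.0002 expect [-0.0542 -0.0186  0.028 ] areas 29 22
grasp in tray [ 0.0593 -0.0007  0.0525]
{'green': np.int32(29), 'yellow': np.int32(36), 'screen': np.int32(588)} tilt,offset,lat [ 0.3821  0.0606 -0.0011] res px [ 1.23 -0.31 -1.39  0.28  0.18  0.02]
```

```bash
python3 -m jog '[[[-1,0.001,0,0.002,0],[-1,0.002,0,0.004,0],[-1,0.0025,0,0.0055,0],[-1,0.0025,0,0.0055,0]]]' 60; python3 rel.py|tail -4
```

```text
time: 10.75
tool_pos: [0.6457, -0.0092, 0.1593]
tool_rot: [3.141, 0.001, 0.018]
contact_force: [-4.3, 0.2, 4.9]
opening: 0.0673
grip_force: 60.0
tcp [ 0.6457 -0.0092  0.1593] t 10.75 F [-4.3  0.2  4.9]
green tray coords [-0.0529 -0.0179  0.0599] err 0.0001 expect [-0.0542 -0.0186  0.028 ] areas 30 20
grasp in tray [ 0.0594 -0.0007  0.0464]
{'green': np.int32(30), 'yellow': np.int32(38), 'screen': np.int32(574)} tilt,offset,lat [ 0.3384  0.0609 -0.0011] res px [ 1.15 -0.34 -1.53  0.22  0.4   0.12]
```

The upper end is well in and the lower one is still on its hook. Now release, rise, close the fingers, and press the lower end.

```bash
python3 -m jog '[[[1,0,0,0,0],[1,0,0,0,0],[1,0,0,0,0],[1,0,0,0,0]]]' 20; python3 -m jog '[[[1,0,0,-0.02,0],[1,0,0,-0.045,0],[-1,0,0,-0.07,0],[-1,-0.03,0,-0.07,0],[-1,-0.06,0,-0.07,0]]]' 20;python3 -m jog '[[[-1,-0.03,0,0,0],[-1,-0.06,0,0,0],[-1,-0.06,0,0,0],[-1,-0.06,0,0,0],[-1,-0.06,0,0,0]]]' 20; python3 rel.py|tail -4;python3 go.py .5236 -.0105 .169 .018
```

```text
time: 11.18
tool_pos: [0.6469, -0.0092, 0.1588]
tool_rot: [3.141, -0.001, 0.018]
contact_force: [0.3, -0.7, -0.5]
opening: 0.0893
grip_force: 0.0
time: 11.6
tool_pos: [0.5877, -0.0105, 0.2303]
tool_rot: [3.141, -0.005, 0.018]
contact_force: [-0.9, 0.2, -0.8]
opening: 0.0759
grip_force: 0.0
time: 12.02
tool_pos: [0.5276, -0.0115, 0.2294]
tool_rot: [3.141, -0.002, 0.018]
contact_force: [0.7, 0.9, 0.3]
opening: 0.0431
grip_force: 0.0
screen 410 [ 0.0406 -0.0005  0.028 ]
tcp [ 0.5276 -0.0115  0.2294] t 12.02 F [0.7 0.9 0.3]
grasp in tray [-0.0176 -0.0009  0.1602]
{'green': np.int32(29), 'yellow': np.int32(33), 'screen': np.int32(551)} tilt,offset,lat [ 0.2398  0.0162 -0.0805] res px [ 3.89 -0.23 -0.08  1.05 -3.8  -1.24]
t 12.12 pos [ 0.5278 -0.0114  0.2289] rot [ 3.141e+00 -1.000e-03  1.800e-02] shift [-0.0042 -0.001   0.0599] turn -0.0 F [ 0.2  1.  -0.4] open 0.0351 grip 0.0
```

```bash
python3 -m jog '[[[-1,-0.004,0,0.02,0],[-1,-0.004,0,0.04,0],[-1,-0.004,0,0.055,0],[-1,-0.004,0,0.055,0],[-1,-0.004,0,0.055,0]]]' 20; python3 -m jog '[[[-1,0.002,0,0.004,0],[-1,0.004,0,0.008,0],[-1,0.005,0,0.011,0],[-1,0.006,0,0.013,0],[-1,0.006,0,0.013,0]]]' 20; python3 -m jog '[[[-1,0.001,0,0.002,0],[-1,0.002,0,0.004,0],[-1,0.003,0,0.006,0],[-1,0.003,0,0.006,0]]]' 20; python3 rel.py|tail -4
```

```text
time: 12.53
tool_pos: [0.5229, -0.0114, 0.1732]
tool_rot: [-3.141, 0.001, 0.018]
contact_force: [0.4, 0.0, 0.5]
opening: 0.0022
grip_force: 0.0
time: 12.95
tool_pos: [0.5286, -0.0113, 0.1606]
tool_rot: [3.142, 0.0, 0.018]
contact_force: [-0.4, 0.7, -0.2]
opening: 0.0004
grip_force: 0.0
time: 13.28
tool_pos: [0.5314, -0.0112, 0.1545]
tool_rot: [-3.142, 0.0, 0.018]
contact_force: [0.1, -0.3, 0.9]
opening: 0.0005
grip_force: 0.0
screen 410 [ 0.0406 -0.0005  0.028 ]
tcp [ 0.5314 -0.0112  0.1545] t 13.28 F [ 0.1 -0.3  0.9]
grasp in tray [-0.0461 -0.0007  0.0907]
{'yellow': np.int32(25), 'screen': np.int32(101)} tilt,offset,lat [ 0.4927 -0.0428 -0.0255] res px [-3.74 -1.78  3.64  2.04]
```

```bash
python3 -m jog '[[[-1,0.001,0,0.002,0],[-1,0.002,0,0.004,0],[-1,0.003,0,0.006,0],[-1,0.003,0,0.006,0]]]' 20; python3 -m jog '[[[-1,0.001,0,0.002,0],[-1,0.002,0,0.004,0],[-1,0.002,0,0.004,0]]]' 20
```

```text
time: 13.72
tool_pos: [0.5344, -0.0112, 0.1483]
tool_rot: [-3.142, 0.001, 0.018]
contact_force: [-0.6, 0.5, 0.1]
opening: 0.0003
grip_force: 0.0
time: 13.97
tool_pos: [0.5364, -0.0111, 0.1444]
tool_rot: [-3.142, 0.0, 0.018]
contact_force: [0.1, 0.2, 0.6]
opening: 0.0004
grip_force: 0.0
```

```bash
python3 -m jog '[[[-1,0.001,0,0.002,0],[-1,0.002,0,0.004,0],[-1,0.002,0,0.004,0]]]' 20; python3 -m jog '[[[-1,0.001,0,0.002,0],[-1,0.002,0,0.004,0],[-1,0.002,0,0.004,0]]]' 20
```

```text
time: 14.22
tool_pos: [0.5385, -0.0112, 0.1413]
tool_rot: [3.141, -0.0, 0.018]
contact_force: [-2.0, -0.7, 5.1]
opening: 0.0003
grip_force: 3.3
time: 14.47
tool_pos: [0.542, -0.0113, 0.1386]
tool_rot: [3.141, -0.005, 0.018]
contact_force: [-0.2, 1.0, 9.9]
opening: 0.0005
grip_force: 4.5
```

```bash
python3 -m jog '[[[-1,0.0005,0,0.002,0],[-1,0.001,0,0.004,0],[-1,0.001,0,0.004,0]]]' 20; python3 -m jog '[[[-1,0.0005,0,0.002,0],[-1,0.001,0,0.004,0],[-1,0.001,0,0.004,0]]]' 20
```

```text
time: 14.72
tool_pos: [0.5415, -0.0111, 0.1325]
tool_rot: [3.142, 0.0, 0.018]
contact_force: [0.4, 0.1, 0.1]
opening: 0.0007
grip_force: 0.4
time: 14.97
tool_pos: [0.5422, -0.011, 0.1282]
tool_rot: [-3.141, 0.001, 0.018]
contact_force: [1.3, 0.4, 0.4]
opening: 0.0001
grip_force: 0.2
```

```bash
python3 - <<'E'
from h import *
im=robot.read_camera("scene")[:,:,::-1]; tp=robot.read_camera("top")[:,:,::-1]
a=cv2.resize(im[150:280,170:290],(508,550),interpolation=cv2.INTER_CUBIC); b=cv2.resize(tp[150:250,200:253],(291,550),interpolation=cv2.INTER_CUBIC)
cv2.imwrite("pics/press.png",np.hstack([a,b]))
E
```

```text
(no output)
```

View pics/press.png

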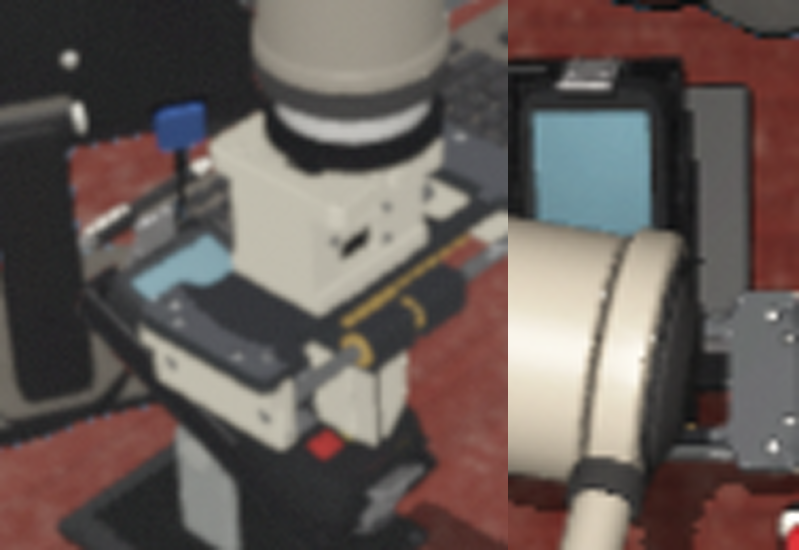

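The reader is inside the tray: red key at (325,445), screen end under the upper hook at (155,230). Its lower end is still sinking, so I'll keep pressing.

```bash
python3 -m jog '[[[-1,0.001,0,0.002,0],[-1,0.002,0,0.004,0],[-1,0.002,0,0.004,0]]]' 20; python3 -m jog '[[[-1,0.001,0,0.002,0],[-1,0.002,0,0.004,0],[-1,0.002,0,0.004,0]]]' 20; python3 -m jog '[[[-1,0.001,0,0.002,0],[-1,0.001,0,0.002,0]]]' 20
```

```text
time: 15.32
tool_pos: [0.5442, -0.011, 0.1243]
tool_rot: [-3.141, 0.001, 0.018]
contact_force: [-0.4, -0.1, -0.2]
opening: 0.0003
grip_force: 0.1
time: 15.57
tool_pos: [0.5463, -0.011, 0.1203]
tool_rot: [-3.142, 0.001, 0.018]
contact_force: [0.1, -0.5, -0.3]
opening: 0.0005
grip_force: 0.2
time: 15.73
tool_pos: [0.5471, -0.0109, 0.1185]
tool_rot: [3.142, 0.001, 0.018]
contact_force: [-2.5, -0.2, 1.3]
opening: 0.001
grip_force: 1.4
```

```bash
python3 -m jog '[[[-1,0.0005,0,0.001,0],[-1,0.001,0,0.002,0],[-1,0.001,0,0.002,0]]]' 20; python3 -m jog '[[[-1,0.0005,0,0.001,0],[-1,0.001,0,0.002,0],[-1,0.001,0,0.002,0]]]' 20
```

```text
time: 15.98
tool_pos: [0.5481, -0.0109, 0.1168]
tool_rot: [3.142, 0.001, 0.018]
contact_force: [-4.1, -0.3, 3.2]
opening: 0.0008
grip_force: 2.6
time: 16.23
tool_pos: [0.5486, -0.0109, 0.115]
tool_rot: [3.142, 0.002, 0.018]
contact_force: [-7.8, -0.1, 8.3]
opening: 0.0002
grip_force: 5.0
```

```bash
python3 -m jog '[[[-1,0.0005,0,0.001,0],[-1,0.001,0,0.002,0],[-1,0.001,0,0.002,0]]]' 20; python3 -m jog '[[[-1,0.0002,0,0.001,0],[-1,0.0004,0,0.0015,0],[-1,0.0004,0,0.0015,0]]]' 20
```

```text
time: 16.48
tool_pos: [0.5488, -0.0109, 0.1142]
tool_rot: [3.141, 0.003, 0.018]
contact_force: [-13.5, -1.1, 19.2]
opening: 0.0007
grip_force: 11.6
time: 16.73
tool_pos: [0.5488, -0.0109, 0.1137]
tool_rot: [3.141, 0.003, 0.018]
contact_force: [-19.0, -0.3, 26.7]
opening: 0.0005
grip_force: 16.2
```

The lower end is solid at about 32 N normal force. Next I'll press the upper end.

```bash
python3 -m jog '[[[-1,-0.005,0,-0.02,0],[-1,-0.005,0,-0.05,0],[-1,0.01,0,-0.08,0],[-1,0.04,0,-0.08,0],[-1,0.072,0,-0.08,0]]]' 20; python3 -m jog '[[[-1,0,0,0,0],[-1,0,0,0,0]]]'; python3 go.py .6263 -.0087 .1787 .018
```

```text
time: 17.15
tool_pos: [0.6253, -0.0097, 0.1947]
tool_rot: [3.141, -0.008, 0.018]
contact_force: [1.1, -0.5, -0.2]
opening: 0.0005
grip_force: 0.0
time: 17.32
tool_pos: [0.624, -0.0096, 0.1903]
tool_rot: [-3.142, -0.001, 0.018]
contact_force: [-0.9, 0.3, -0.5]
opening: 0.0003
grip_force: 0.0
t 17.32 pos [ 0.624  -0.0096  0.1903] rot [-3.142e+00 -1.000e-03  1.800e-02] shift [ 0.0023 -0.0009  0.0116] turn -0.0 F [-0.9  0.3 -0.5] open 0.0003 grip 0.0
```

```bash
python3 -m jog '[[[-1,0.002,-0.001,0.006,0],[-1,0.004,-0.001,0.012,0],[-1,0.006,-0.001,0.016,0],[-1,0.007,-0.001,0.02,0],[-1,0.007,-0.001,0.02,0]]]' 20; python3 -m jog '[[[-1,0.001,0,0.002,0],[-1,0.002,0,0.004,0],[-1,0.002,0,0.004,0]]]' 20; python3 go.py .6263 -.0087 .1787 .018
```

```text
time: 17.73
tool_pos: [0.6292, -0.0084, 0.1702]
tool_rot: [-3.141, 0.002, 0.018]
contact_force: [-0.2, 0.1, -0.8]
opening: 0.0002
grip_force: 0.0
time: 17.98
tool_pos: [0.6318, -0.0085, 0.1671]
tool_rot: [3.142, 0.0, 0.018]
contact_force: [-0.2, -0.9, 0.5]
opening: 0.0005
grip_force: 0.0
t 17.98 pos [ 0.6318 -0.0085  0.1671] rot [3.142 0.    0.018] shift [-0.0055  0.0001 -0.0116] turn -0.0 F [-0.2 -0.9  0.5] open 0.0005 grip 0.0
```

```bash
python3 -m jog '[[[-1,0.001,0,0.002,0],[-1,0.002,0,0.004,0],[-1,0.002,0,0.004,0]]]' 20; python3 -m jog '[[[-1,0.001,0,0.002,0],[-1,0.0015,0,0.003,0],[-1,0.0015,0,0.003,0]]]' 20; python3 -m jog '[[[-1,0.0005,0,0.001,0],[-1,0.001,0,0.002,0],[-1,0.001,0,0.002,0]]]' 20
```

```text
time: 18.23
tool_pos: [0.6338, -0.0084, 0.1629]
tool_rot: [3.142, 0.0, 0.018]
contact_force: [-0.8, -0.1, 0.3]
opening: 0.0003
grip_force: 0.0
time: 18.48
tool_pos: [0.6353, -0.0084, 0.16]
tool_rot: [3.142, 0.0, 0.018]
contact_force: [-0.6, 0.0, -0.1]
opening: 0.0002
grip_force: 0.0
time: 18.73
tool_pos: [0.6363, -0.0084, 0.1582]
tool_rot: [3.142, 0.0, 0.018]
contact_force: [-0.4, 0.1, 0.1]
opening: 0.0005
grip_force: 0.2
```

```bash
python3 -m jog '[[[-1,0.0005,0,0.001,0],[-1,0.001,0,0.002,0],[-1,0.001,0,0.002,0]]]' 20; python3 -m jog '[[[-1,0.0005,0,0.001,0],[-1,0.001,0,0.002,0],[-1,0.001,0,0.002,0]]]' 20; python3 -m jog '[[[-1,0.0005,0,0.001,0],[-1,0.0005,0,0.001,0],[-1,0.0005,0,0.001,0]]]' 20
```

```text
time: 18.98
tool_pos: [0.6373, -0.0084, 0.157]
tool_rot: [3.141, -0.0, 0.018]
contact_force: [-3.6, 0.1, 5.8]
opening: 0.0003
grip_force: 2.8
time: 19.23
tool_pos: [0.6379, -0.0084, 0.1565]
tool_rot: [3.141, -0.0, 0.018]
contact_force: [-8.2, -0.1, 12.9]
opening: 0.0007
grip_force: 7.6
time: 19.48
tool_pos: [0.6381, -0.0084, 0.1562]
tool_rot: [3.141, -0.0, 0.018]
contact_force: [-9.8, -0.1, 17.5]
opening: 0.0003
grip_force: 9.9
```

```bash
python3 -m jog '[[[-1,0.0005,0,0.001,0],[-1,0.001,0,0.002,0],[-1,0.001,0,0.002,0]]]' 20; python3 -m jog '[[[-1,-0.005,0,-0.02,0],[-1,-0.02,0,-0.035,0],[-1,-0.06,0,-0.035,0],[-1,-0.1,0,-0.035,0],[-1,-0.105,0,-0.035,0]]]' 20; python3 -m jog '[[[-1,0,0,0,0],[-1,0,0,0,0]]]'; python3 go.py .5408 -.0109 .131 .018
```

```text
time: 19.73
tool_pos: [0.6385, -0.0084, 0.1557]
tool_rot: [3.141, 0.0, 0.018]
contact_force: [-15.3, 1.0, 26.7]
opening: 0.0005
grip_force: 15.2
time: 20.15
tool_pos: [0.5271, -0.0093, 0.1848]
tool_rot: [-3.14, 0.009, 0.018]
contact_force: [0.8, -0.2, -0.0]
opening: 0.0
grip_force: 0.0
time: 20.32
tool_pos: [0.5358, -0.0103, 0.1871]
tool_rot: [3.141, -0.002, 0.018]
contact_force: [1.3, -0.7, 1.2]
opening: 0.0006
grip_force: 0.0
t 20.32 pos [ 0.5358 -0.0103  0.1871] rot [ 3.141e+00 -2.000e-03  1.800e-02] shift [0.0048 0.0006 0.0561] turn -0.0 F [ 1.3 -0.7  1.2] open 0.0006 grip 0.0
```

```bash
python3 -m jog '[[[-1,0.005,0,0.03,0],[-1,0.005,0,0.05,0],[-1,0.005,0,0.056,0],[-1,0.008,0,0.062,0],[-1,0.010,0,0.066,0]]]' 20; python3 -m jog '[[[-1,0.001,0,0.0015,0],[-1,0.0015,0,0.003,0],[-1,0.0015,0,0.003,0]]]' 20;python3 -m jog '[[[-1,0.0005,0,0.0015,0],[-1,0.001,0,0.003,0],[-1,0.001,0,0.003,0]]]' 20
```

```text
time: 20.73
tool_pos: [0.5463, -0.0102, 0.1202]
tool_rot: [3.141, -0.001, 0.018]
contact_force: [-0.4, -0.8, 0.1]
opening: 0.0002
grip_force: 0.0
time: 20.98
tool_pos: [0.5469, -0.01, 0.1178]
tool_rot: [3.141, -0.001, 0.018]
contact_force: [0.2, 0.1, -0.1]
opening: 0.0005
grip_force: 0.0
time: 21.23
tool_pos: [0.5478, -0.01, 0.115]
tool_rot: [3.141, -0.002, 0.018]
contact_force: [-0.7, -0.9, 5.3]
opening: 0.0005
grip_force: 2.1
```

```bash
python3 -m jog '[[[-1,0.001,0,0.002,0],[-1,0.0015,0,0.004,0],[-1,0.0015,0,0.004,0]]]' 20;python3 -m jog '[[[-1,-0.01,0,-0.03,0],[-1,-0.02,0,-0.07,0],[-1,-0.03,0.04,-0.1,0],[-1,-0.05,0.08,-0.12,0],[-1,-0.07,0.12,-0.13,0]]]' 20;python3 -m jog '[[[-1,-0.03,0.04,0,0],[-1,-0.05,0.08,0,0],[-1,-0.05,0.1,0,0],[-1,-0.05,0.1,0,0]]]' 20; python3 - <<'E'
from held import *
tau=.44; Rt=R.from_euler('xyz',[0,-tau,.018]); F=np.array([.6117,-.0091,.1030])
im=robot.read_camera("scene")[:,:,::-1].copy(); tp=robot.read_camera("top")[:,:,::-1].copy()
bs=blobs(im,(190,120,290,290)); b2=blobs(tp,(195,150,250,245))
P={}
for n in ref:
    if n in bs and n in b2:
        X,e=tri(bs[n][0],b2[n][0]); P[n]=X; print(n,Rt.inv().apply(X-F).round(4),"err",round(e,4),"ref",ref[n].round(4),bs[n][1],b2[n][1])
if "screen" in P and "green" in P:
    d=P["screen"]-P["green"]; print("face tilt",np.arctan2(d[2],d[0]))
a=cv2.resize(im[170:300,170:290],(508,550),interpolation=cv2.INTER_CUBIC); b=cv2.resize(tp[150:250,200:253],(291,550),interpolation=cv2.INTER_CUBIC)
cv2.imwrite("pics/final.png",(np.hstack([a,b])/255.)**.7*255)
E
```

```text
time: 21.48
tool_pos: [0.5482, -0.0101, 0.1135]
tool_rot: [3.141, -0.0, 0.018]
contact_force: [-11.6, 1.3, 26.2]
opening: 0.0006
grip_force: 14.7
time: 21.9
tool_pos: [0.4896, -0.1143, 0.2373]
tool_rot: [3.14, -0.004, 0.02]
contact_force: [-0.0, -0.6, 0.0]
opening: 0.0001
grip_force: 0.0
time: 22.23
tool_pos: [0.4396, -0.2192, 0.235]
tool_rot: [3.139, -0.0, 0.013]
contact_force: [0.2, -0.4, 0.2]
opening: 0.0005
grip_force: 0.0
green 20 [-0.0542 -0.0186  0.028 ]
yellow 6 [-0.0522  0.0043  0.028 ]
screen 410 [ 0.0406 -0.0005  0.028 ]
green [-0.0547 -0.0185  0.0298] err 0.0005 ref [-0.0542 -0.0186  0.028 ] 29 23
yellow [-0.0548  0.0002  0.0306] err 0.0005 ref [-0.0522  0.0043  0.028 ] 34 24
screen [0.0399 0.0001 0.0287] err 0.0005 ref [ 0.0406 -0.0005  0.028 ] 592 480
face tilt 0.4297887595985081[ WARN:0@1.079] global loadsave.cpp:1063 imwrite_ Unsupported depth image for selected encoder is fallbacked to CV_8U.
```

View pics/final.png

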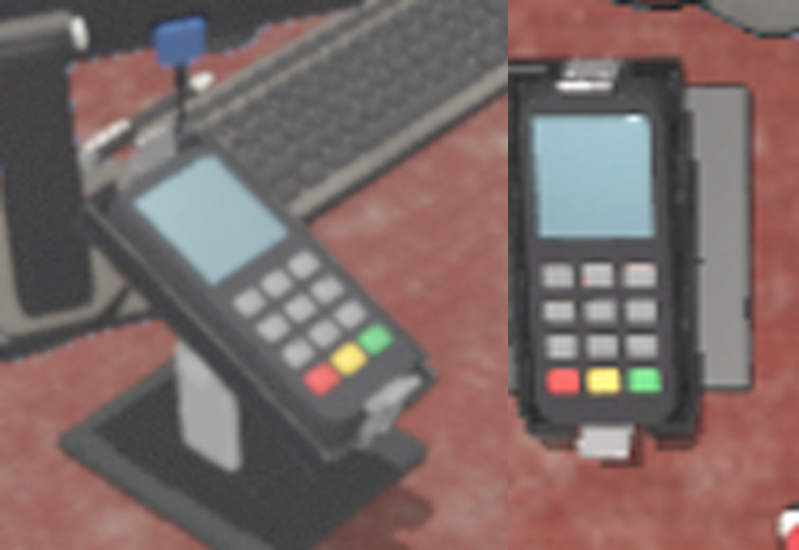

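The reader lies flush and centred, with its face parallel to the tray (0.430 rad against 0.431 for the screws). The upper hook at (585,75) and the lower one at (605,440) both lie over its edges.

```bash
python3 -c "
from cell import robot
print(robot.hand_in())"
```

```text
the job is handed in; nothing more can be done
None
```

The card reader is back in its cradle, keys out and screen end up, pressed fully down; both hooks look clicked over its edges in the last pictures. I've handed the job in at about 22 s, but no verdict came back.

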